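# Hold the spray mask over the raw-glazed tile

## Task

I am about to spray colour on the raw-glazed test tile that lies on the banding wheel in front of you, and its powdery glaze must not be touched. Take the mask with the square window by its wooden grip, lift it straight up off the pins of its stand, carry it over the things in between, and hold it level and still about 6 mm above the tile, squared up with it and centred so that a roughly even border is covered on all four sides. Finish while still holding it there for me to spray through, with tile and wheel untouched and everything else left where it stands.

Things in the scene. Friction and masses are not known exactly. Their poses are not given: they have to be found in the camera images.
- mask_square: mask to hold: aluminium plate 138x64x3 mm, upright wooden grip (30 mm along x, 20 along y, top 58 above the underside) at x=-40, 30x30 mm square window centred at x=+30, 9 mm holes at x=-5, y=+-24. About 60 g. Origin: centre of underside; x from grip to window, z up. Starts level in either bay of the stand, underside 42 mm above the board, on pins that stand 20 mm proud.
- window (a point): the middle of the square window at the plate's underside, 70 mm from the grip's axis along the mask's x; axes as the mask's.
- mask_round: mask to leave alone: aluminium plate 138x64x3 mm, upright wooden grip (30 mm along x, 20 along y, top 58 above the underside) at x=-40, round 30 mm window centred at x=+30, 9 mm holes at x=-5, y=+-24. About 60 g. Origin: centre of underside; x from grip to window, z up. Starts level in either bay of the stand, underside 42 mm above the board, on pins that stand 20 mm proud.
- stand: fixed wooden drying stand: base 150x176x12 mm, two rails 42 mm high, bays at y=+46 and -46 mm, each with two upright 6 mm pins, tops 65 mm above the board. The masks lie side by side parallel to its axes, grips on its -x side towards the robot. Origin: centre of underside. Stands at the left or the right of the board.
- wheel: banding wheel (potter's turntable) standing on the pale board, not the one at the back left of the table: round grey head 220 mm across, its top 94 mm above the board, on a foot 140 mm across. Origin: centre of the underside, on the spindle. It stands on the side of the board where the stand is not.
- wheel_head (a joint): angle of the wheel's freely spinning head about the spindle (rad); any value, it is round.
- tile: the raw-glazed test tile lying loose and flat on the wheel's head, up to 25 mm off its centre and turned anyhow: 42 x 42 x 7 mm, glaze side up, top 7 mm above its origin, which is the centre of its underside; x and y along its sides, z up.
- jar_peat: glaze jar with a white ribbed lid, 52 mm across, 69 mm high, between stand and wheel. Origin: centre of the underside.
- jar_fern: larger glaze jar with a white ribbed lid, 60 mm across, 84 mm high, between stand and wheel. Origin: centre of the underside.
- jar_rush: glaze jar with a white ribbed lid, 52 mm across, 69 mm high, between stand and wheel. Origin: centre of the underside.
- stoneware_bowl: round stoneware bowl, 90 mm across, 68 mm high, at the back of the board. Origin: centre of the underside.
- dropper_bottle: glass dropper bottle, 52 mm across, 139 mm high, at the back right of the board. Origin: centre of the underside.
- tile_fired: a finished test tile lying on the board at the back, 42 x 42 x 7 mm; not the one to spray. Origin: centre of the underside.
Not all that is in view belongs to the job. What is meant by the tile is not yellow, and is the larger of those in its own colour.

How it is judged:
By the outcome, as a careful person would: the job done as asked, in the order asked, and still so for the second after the job is handed in, while the arm keeps its last pose, push and grip.
It also fails if it takes over 40 s, if anything falls off the work surface, if the arm or the gripper's body presses on something with over 40 N, if the wrist force passes 120 N, or if a joint passes its speed limit or range.

## Robot

A 6-joint arm with a two-finger parallel gripper is mounted at the origin on a cart in front of the work surface, level with it; the furniture and walls round the work are solid. World frame = base frame: x ahead of the robot, y to its left, z up, the work surface at z = 0. Lengths are in mm, angles in rad, forces in N, time in s.
With the tool pointing down it reaches from about 350 to 875 mm from the base axis. Payload 4.2 kg.
Tool frame: the origin (TCP) lies at the very end of the fingers, on their centre line; the grasp point (between the pads) lies 19 mm behind it; z points along the fingers, y is the line along which they close (so a half turn about z gives the same grasp; the last joint's range is limited). The gripper opens to 85 mm and grips with 20 to 120 N. Pads are 22 mm wide; open, the fingers measure 114 mm over their backs; the gripper's body (76 mm by 85 mm) begins 54 mm behind the grasp point. The pads swing forward as they close: fully open they stand 13 mm farther back than shut.
Start: joints at [-1.052, 0.385, 0.008, 0, -1.194, -0.259], TCP at [160.571, -604, 231.312] pointing down, gripper open.
Joint ranges: [-3.14, 3.14], [-1.21, 2.06], [-1.07, 1.41], [-3.16, 2.05], [-2.99, -0.16], [-3.1, 3.1]. Speed limits (rad/s): [2.79, 2.79, 3.14, 3.14, 3.14, 3.14].

## Interface

Orientations are given as a unit quaternion [x, y, z, w].
In Python, from bench import arm gives the robot as it stands. The module is installed in compiled form; this text tells all that it offers.
- The arm moves only by the tool drive_tool, never from a script. Its argument "targets" is a list of rows, each a list of 5 numbers: the closure, from -1 (fully open) to 1 (shut), then the shift along the tool's x, y, z in mm, then the turn about the tool's z in degrees. In form: [[grip, tx, ty, tz, roll], ...]. A call has 1 to 12 rows; each row is the pose to reach, as a shift and turn from the pose commanded when the call began, along the tool's axes at that moment; what a row does not reach only later rows make up. A row lasts 1/10 s, in which the tool goes at most 50 mm and 8.59 degrees, less where a joint would pass 70% of its speed; a pose out of reach is approached as far as the arm can. A call with a gripper value outside its range is refused whole. The fingers move at their own pace and stop on an object; the grip force is fixed at half the most. Time passes only in rows, so rows that repeat a pose let the fingers close. It gives the time, the measured TCP pose, the force, the opening and the grip force at its end, in the units of the state.
- arm.read_state(): the state, without advancing time (a new reading comes with each control period).
- arm.get_image(name): name is "side" or "top"; returns the picture (420x560x3 uint8, blue, green, red); there is no depth.
- arm.camera_params(name): a dict with "fov_y" (degrees; the focal length in pixels is half the picture's height over the tangent of half this angle, whatever the lens; pixels are square), "cx", "cy" (the principal point, pixels), "rvec" (rotation vector, rad) and "tvec" (3), from world to camera coordinates, as OpenCV has them. Camera axes: x right, y down, z forward; pixel columns grow to the right and rows downward; lengths in mm; the calibration is good to about 2 mm. A picture is of the moment at which its call begins. camera_params takes no time and is no camera call.
- arm.job_done(): hands the job in; it is judged then, once.
The state is a dict: "clock": time; "joints": joint angles; "joint_vel": joint speeds; "joint_efforts": joint torques, N m; "position": TCP position; "ee_rot": TCP orientation; "contact_force": force on the tool from outside, world axes, zero at the start; "wrist_torque": the same for the moment, N m; "gripper_width": finger opening in mm; "grasp_force": force on a finger pad.
Only numpy, scipy, OpenCV 4.12 (cv2) and the standard library are available. Lean on these libraries where they do the work, as an engineer would, in place of code of your own. Each camera call takes 0.05 s, during which the arm holds its last target. There are 200 camera calls.

## Working session

There is one attempt and no reset: what is moved stays moved. The work goes in short steps, Python scripts to look and compute and a tool call to move; the robot and the scene stay as the last step left them, time stands still between calls to the robot, and variables do not carry over. Pictures are saved under pics/ and viewed, at most 10 in all, crops included, and the job is handed in when it is done.

Besides the shell and the picture viewer there is one more tool, called after ">>>" by a JSON object that holds its "method" and its "body", one argument or row to a line. drive_tool: Moves the arm, as the interface text tells. Its arguments: {"type":"object","properties":{"targets":{"type":"array","items":{"type":"array","items":{"type":"number"}}}},"required":["targets"]}

```bash
mkdir -p pics
cat > h.py <<'E'
import numpy as np, cv2
from bench import arm
def cam(n):
    p=arm.camera_params(n); f=210/np.tan(np.radians(p["fov_y"])/2)
    K=np.array([[f,0,p["cx"]],[0,f,p["cy"]],[0,0,1]]); R=cv2.Rodrigues(np.array(p["rvec"],float))[0]
    return K,R,np.array(p["tvec"],float).ravel()
def ray(n,uv,z):
    K,R,t=cam(n); o=-R.T@t; uv=np.atleast_2d(uv).astype(float)
    d=(R.T@np.linalg.inv(K)@np.c_[uv,np.ones(len(uv))].T).T
    return o+d*((z-o[2])/d[:,2])[:,None]
def proj(n,P):
    K,R,t=cam(n); q=(K@(R@np.atleast_2d(P).T+t[:,None])).T
    return q[:,:2]/q[:,2:]
E
python3 - <<'E'
from h import *
for n in("top","side"):
    im=arm.get_image(n); cv2.imwrite(f"pics/{n}0.png",im); p=arm.camera_params(n); print(n,p, cam(n)[0][0,0], -cam(n)[1].T@cam(n)[2])
print(arm.read_state())
E
```

```text
top {'fov_y': 49.71145936633552, 'cx': 279.63498802634626, 'cy': 210.96218987030028, 'rvec': array([ 2.16773496, -2.12671772,  0.19423848]), 'tvec': array([-32.39375105, 535.66195246, 949.94299217])} 453.32311536731004 [ 377.73709936   -3.41297855 1023.56133482]
side {'fov_y': 50.432580415085695, 'cx': 280.15337566806335, 'cy': 209.81577726043264, 'rvec': array([ 0.51486621, -2.46960958,  1.5270641 ]), 'tvec': array([506.89975862, 195.01674353, 940.87684121])} 445.94356785011684 [184.60144911 894.58370172 588.10749993]
{'clock': 0.1, 'joints': array([-1.05236083e+00,  3.85517333e-01,  6.74555907e-03, -4.53399482e-04,
       -1.19403049e+00, -2.58590464e-01]), 'joint_vel': array([ 0.00073035, -0.00177992,  0.00097196,  0.00164439, -0.00117082,
       -0.00046638]), 'joint_efforts': array([-6.01793690e-04, -3.93317556e+01,  1.88928902e+01,  4.19795170e+00,
       -2.56423766e-03, -1.42535114e-06]), 'position': array([ 160.45540468, -603.49574722,  230.29889144]), 'ee_rot': array([-1.29474332e-01,  9.91582244e-01,  1.00804197e-03, -1.84925809e-04]), 'contact_force': array([-0.06954017, -0.71592495,  0.17397631]), 'wrist_torque': array([-0.00717762,  0.00177667,  0.03435279]), 'grasp_force': 0.0, 'gripper_width': 85.61546671612722}
```

View pics/top0.png

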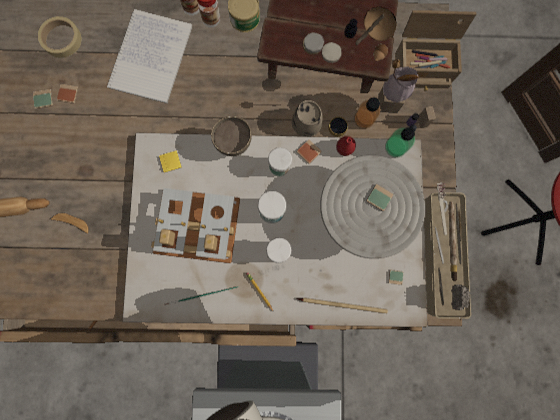

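View pics/side0.png

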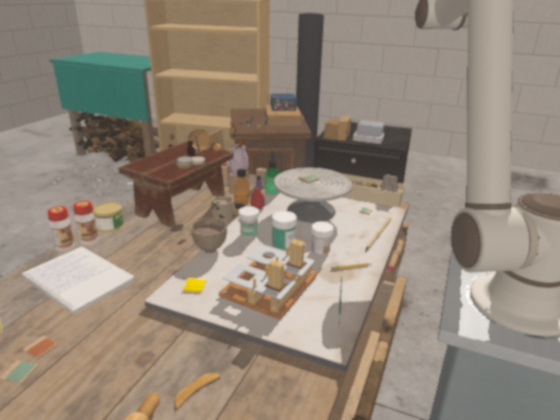

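Top view: the stand is at (197,225) with two masks, the wheel's head at (373,206), the three jars at (280,160), (272,206) and (279,250). Tile candidates are green on the wheel (379,197), a small green one (396,277), red (307,152) and yellow (170,161). The green one on the wheel fits: it isn't yellow and is the larger of the greens. I'll confirm this, and which mask has the square window, in a crop.

Run:
```python
from h import *
im=cv2.imread("pics/top0.png")
a=cv2.resize(im[180:270,145:245],(600,540),interpolation=cv2.INTER_CUBIC)
cv2.imwrite("pics/cropA.png",a)
b=im[170:290,335:415]
cv2.imwrite("pics/cropB.png",cv2.resize(b,(400,600),interpolation=cv2.INTER_CUBIC))
# board corners
g=ray("top",[[136,134],[425,140],[123,322],[428,325]],0);print(g.round())
```

```text
[[ 718.  316.    0.]
 [ 720. -364.   -0.]
 [ 290.  315.    0.]
 [ 294. -356.    0.]]
```

View pics/cropA.png

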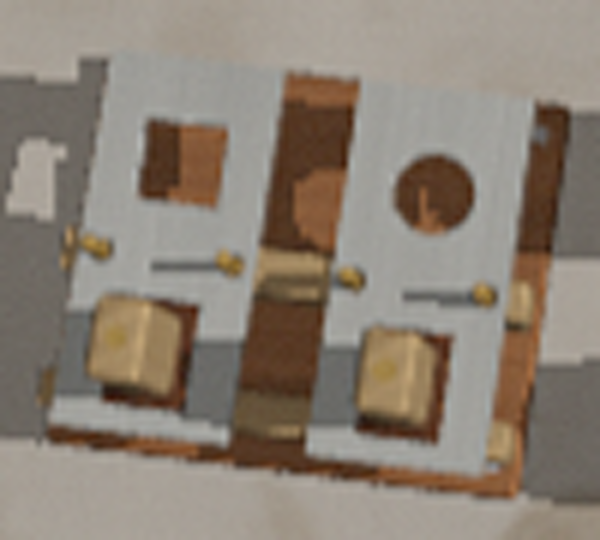

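View pics/cropB.png

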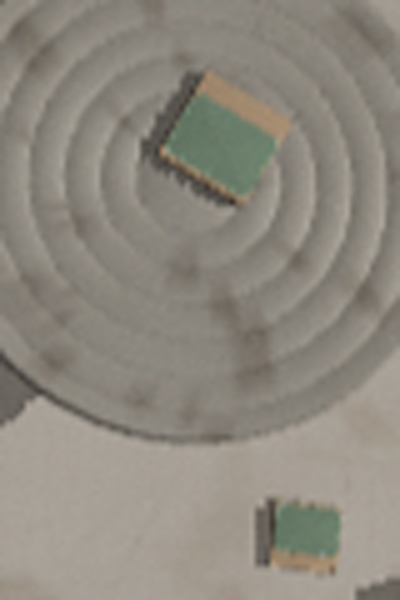

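Crop A shows the square window in the left mask (183,163 in the crop; grip top at about 120,330), and the right mask is the round one. Crop B confirms the wheel tile, green with a bare clay strip and its corners at (207,72), (292,125), (242,203), (160,152), as larger than the green one on the board.

Run:
```python
from h import *
A=lambda L:np.array(L)/6+[145,180]
B=lambda L:np.array(L)/5+[335,170]
off=np.array([0.5/6-0.5]*2)
pl=A([[108,55],[285,70],[230,445],[48,425]])+off
wi=A([[149,118],[228,125],[219,206],[140,195]])+off
gt=A([[103,295],[158,297],[140,362],[88,352]])+off
ti=B([[207,72],[292,125],[242,203],[160,152]])-0.4
def info(n,uv,z):
    P=ray("top",uv,z); e=np.roll(P,-1,0)-P
    print(n,z,P[:,:2].mean(0).round(1),np.hypot(e[:,0],e[:,1]).round(1),np.degrees(np.arctan2(e[:,1],e[:,0])).round(1))
for d in(0,15):
    info("plate",pl,45+d);info("win",wi,45+d);info("grip",gt,100+d);info("tile",ti,101+d)
    for n,uv,z in(("win",wi,45),("grip",gt,100),("tile",ti,101)):
        print(n,proj("side",ray("top",uv,z+d)).round(0).tolist())
im=cv2.imread("pics/side0.png")
cv2.imwrite("pics/cropC.png",cv2.resize(im[160:320,200:360],(800,600) and (600,600),interpolation=cv2.INTER_CUBIC))
```

```text
plate 45 [509.7 209.6] [ 64.8 137.6  65.4 136. ] [-93.7 174.6  84.8  -5.7]
win 45 [541.2 205.6] [28.8 29.9 28.9 28.5] [-93.9 176.7  83.2  -3.3]
grip 100 [474.7 211.6] [18.6 22.8 18.  19.9] [-91.  167.7  80.2 -11.3]
tile 101 [ 560.3 -228.8] [41.5 39.8 39.7 40. ] [-121.8  147.1   58.5  -30.4]
win [[237.0, 276.0], [244.0, 269.0], [256.0, 273.0], [249.0, 280.0]]
grip [[268.0, 262.0], [272.0, 257.0], [282.0, 261.0], [277.0, 265.0]]
tile [[299.0, 176.0], [310.0, 173.0], [319.0, 177.0], [308.0, 180.0]]
plate 60 [507.7 206.3] [ 63.8 135.5  64.4 133.9] [-93.7 174.6  84.8  -5.7]
win 60 [538.7 202.4] [28.4 29.5 28.5 28. ] [-93.9 176.7  83.2  -3.3]
grip 115 [473.1 208.1] [18.3 22.4 17.7 19.6] [-91.  167.7  80.2 -11.3]
tile 116 [ 557.3 -225.2] [40.8 39.1 39.1 39.3] [-121.8  147.1   58.5  -30.4]
win [[239.0, 270.0], [246.0, 263.0], [258.0, 267.0], [250.0, 273.0]]
grip [[270.0, 255.0], [274.0, 250.0], [283.0, 254.0], [278.0, 258.0]]
tile [[300.0, 171.0], [311.0, 169.0], [319.0, 173.0], [309.0, 176.0]]
```

View pics/cropC.png

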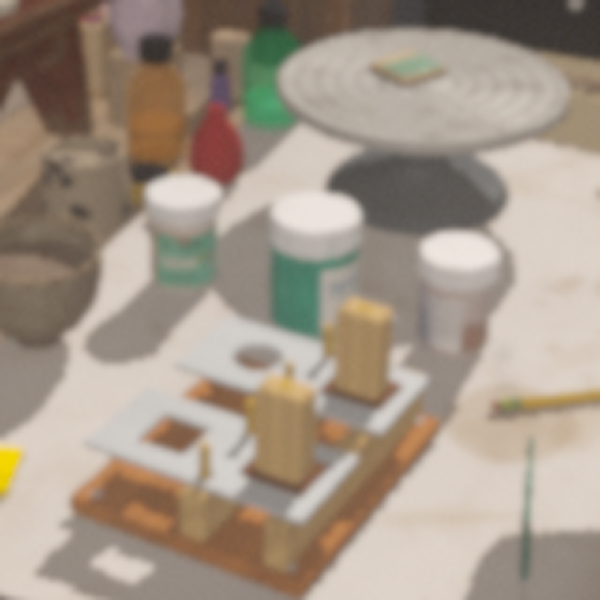

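```bash
cat >> h.py <<'E'
from scipy.spatial.transform import Rotation as Ro
def go(p,yaw):  # yaw of tool y axis line wanted (deg); prints shift/roll
    s=arm.read_state(); R=Ro.from_quat(s["ee_rot"]).as_matrix()
    y=np.degrees(np.arctan2(R[1,1],R[0,1])); d=(yaw-y+90)%180-90
    print("pos",s["position"].round(1),"yaw_y",y.round(2),"tool z",R[:,2].round(4),"shift",(R.T@(np.array(p)-s["position"])).round(1),"roll",round(-d,2),"t",s["clock"],"j",np.degrees(s["joints"]).round(0))
E
python3 -c "
from h import *
go([400,-100,260],84.7);go([471,212.5,170],84.7)"
```

```text
pos [ 160.5 -603.5  230.3] yaw_y 104.88 tool z [-6.e-04  2.e-03 -1.e+00] shift [-360.8  425.2  -28.9] roll 20.18 t 0.1 j [-60.  22.   0.  -0. -68. -15.]
pos [ 160.5 -603.5  230.3] yaw_y 104.88 tool z [-6.e-04  2.e-03 -1.e+00] shift [-509.7  708.8   61.7] roll 20.18 t 0.1 j [-60.  22.   0.  -0. -68. -15.]
```

>>> {"method": "drive_tool", "body": {
  "targets": [
    [-1,-361,425,-30,20.2],
    [-1,-361,425,-30,20.2],
    [-1,-361,425,-30,20.2],
    [-1,-361,425,-30,20.2],
    [-1,-361,425,-30,20.2],
    [-1,-361,425,-30,20.2],
    [-1,-361,425,-30,20.2],
    [-1,-361,425,-30,20.2],
    [-1,-361,425,-30,20.2],
    [-1,-361,425,-30,20.2],
    [-1,-361,425,-30,20.2],
    [-1,-361,425,-30,20.2]
  ]
}}

```text
clock: 1.3
position: [401.8, -97.1, 261.6]
ee_rot: [0.044, 0.999, 0.0, 0.001]
contact_force: [0.5, -1.1, 1.1]
gripper_width: 85.3
grasp_force: 0.0
```

```bash
python3 -c "
from h import *
go([471,212.5,170],84.7)"
```

```text
pos [401.8 -97.1 261.6] yaw_y 85.01 tool z [ 1.2e-03  4.0e-04 -1.0e+00] shift [-41.9 314.4  91.8] roll 0.31 t 1.3 j [   9.   -1.  -24.   -0.  -67. -104.]
```

>>> {"method": "drive_tool", "body": {
  "targets": [
    [-1,-42,314,92,0],
    [-1,-42,314,92,0],
    [-1,-42,314,92,0],
    [-1,-42,314,92,0],
    [-1,-42,314,92,0],
    [-1,-42,314,92,0],
    [-1,-42,314,92,0],
    [-1,-42,314,92,0],
    [-1,-42,314,92,0],
    [-1,-42,314,92,0]
  ]
}}

```text
clock: 2.3
position: [471.0, 207.1, 169.4]
ee_rot: [0.047, 0.999, -0.0, -0.0]
contact_force: [-0.9, -0.0, -0.1]
gripper_width: 85.7
grasp_force: 0.0
```

Run:
```python
from h import *
im=arm.get_image("side"); cv2.imwrite("pics/side1.png",im)
t=arm.get_image("top")
cv2.imwrite("pics/D.png",np.hstack([cv2.resize(im[190:310,210:330],(400,400),interpolation=3),cv2.resize(t[160:280,130:250],(400,400),interpolation=3)]))
go([471,212.5,59],84.7)
```

```text
pos [471.1 207.1 169.8] yaw_y 84.6 tool z [ 4.e-04  4.e-04 -1.e+00] shift [  0.7   5.3 110.8] roll -0.1 t 2.4 j [  42.   15.  -20.   -0.  -55. -137.]
```

View pics/D.png

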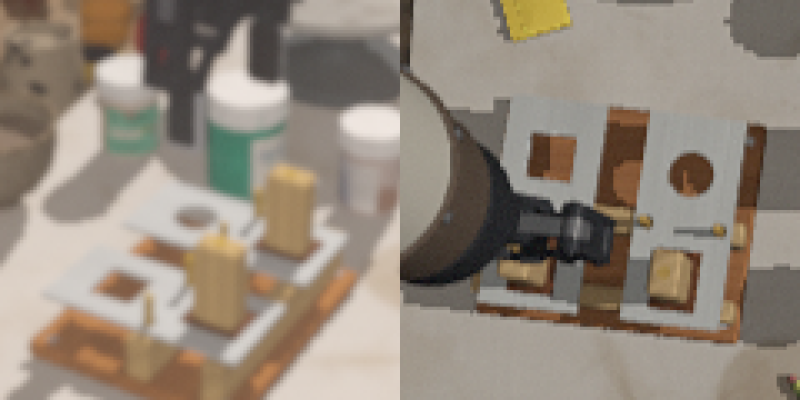

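The crops show the gripper hovering high over the left mask, with its right finger at (187,226) in the top view. I'll check that finger against the pose before going down.

Run:
```python
from h import *
s=arm.read_state(); R=Ro.from_quat(s["ee_rot"]).as_matrix(); c=s["position"]
print(proj("top",[c+R[:,1]*k-R[:,2]*b for b in(13,50) for k in(-43,43,-57,57)]).round(0).tolist())
print(proj("side",[c+R[:,1]*k-R[:,2]*b for b in(13,50) for k in(-43,43,-57,57)]).round(0).tolist())
```

```text
[[180.0, 234.0], [134.0, 228.0], [188.0, 235.0], [127.0, 228.0], [176.0, 231.0], [128.0, 226.0], [184.0, 232.0], [120.0, 225.0]]
[[288.0, 215.0], [267.0, 234.0], [292.0, 212.0], [263.0, 237.0], [289.0, 198.0], [267.0, 216.0], [292.0, 195.0], [263.0, 219.0]]
```

>>> {"method": "drive_tool", "body": {
  "targets": [
    [-1,1,5,30,0],
    [-1,1,5,70,0],
    [-1,1,5,95,0],
    [-1,1,5,108,0],
    [-1,1,5,110,0],
    [-1,1,5,110,0]
  ]
}}

```text
clock: 3.0
position: [471.0, 212.9, 59.8]
ee_rot: [0.047, 0.999, 0.0, 0.0]
contact_force: [0.6, 0.4, 0.5]
gripper_width: 85.1
grasp_force: 0.0
```

Run:
```python
from h import *
go([471,212.5,59],84.7); print(arm.read_state()["contact_force"])
```

```text
pos [471.  212.9  59.8] yaw_y 84.65 tool z [ 5.e-04  2.e-04 -1.e+00] shift [-0.1 -0.4  0.8] roll -0.05 t 3.0 j [  42.   23.  -27.    0.  -40. -138.]
[0.5948883  0.44517463 0.53810619]
```

Close.

>>> {"method": "drive_tool", "body": {
  "targets": [
    [-0.5,0,0,0,0],
    [0,0,0,0,0],
    [0.3,0,0,0,0],
    [0.5,0,0,0,0],
    [1,0,0,0,0],
    [1,0,0,0,0],
    [1,0,0,0,0],
    [1,0,0,0,0],
    [1,0,0,0,0],
    [1,0,0,0,0]
  ]
}}

```text
clock: 4.0
position: [471.0, 213.7, 59.8]
ee_rot: [0.046, 0.999, 0.0, 0.0]
contact_force: [-1.1, 1.4, 4.8]
gripper_width: 19.8
grasp_force: 59.3
```

>>> {"method": "drive_tool", "body": {
  "targets": [
    [1,0,0,-3,0],
    [1,0,0,-8,0],
    [1,0,0,-15,0],
    [1,0,0,-23,0],
    [1,0,0,-33,0],
    [1,0,0,-45,0],
    [1,0,0,-60,0],
    [1,0,0,-75,0],
    [1,0,0,-90,0],
    [1,0,0,-98,0],
    [1,0,0,-100,0],
    [1,0,0,-100,0]
  ]
}}

```text
clock: 5.2
position: [470.4, 213.1, 159.5]
ee_rot: [0.047, 0.999, 0.0, -0.0]
contact_force: [-0.9, 0.0, -1.4]
gripper_width: 19.8
grasp_force: 58.8
```

Run:
```python
from h import *
im=arm.get_image("side"); t=arm.get_image("top"); cv2.imwrite("pics/t2.png",t); cv2.imwrite("pics/s2.png",im)
cv2.imwrite("pics/E.png",np.hstack([cv2.resize(im[170:310,200:340],(400,400),interpolation=3),cv2.resize(t[140:280,110:250],(400,400),interpolation=3)]))
go([500.7,-192,124+60],58.3); print(arm.read_state()["contact_force"],arm.read_state()["wrist_torque"])
```

```text
pos [470.2 212.9 158.7] yaw_y 84.67 tool z [-1.4e-03 -9.0e-04 -1.0e+00] shift [ -68.  -400.3  -25. ] roll 26.37 t 5.3 j [  42.   15.  -21.   -0.  -54. -138.]
[ 0.08345773 -0.34862049 -1.4256746 ] [-0.0201586  -0.00859589 -0.02126568]
```

View pics/E.png

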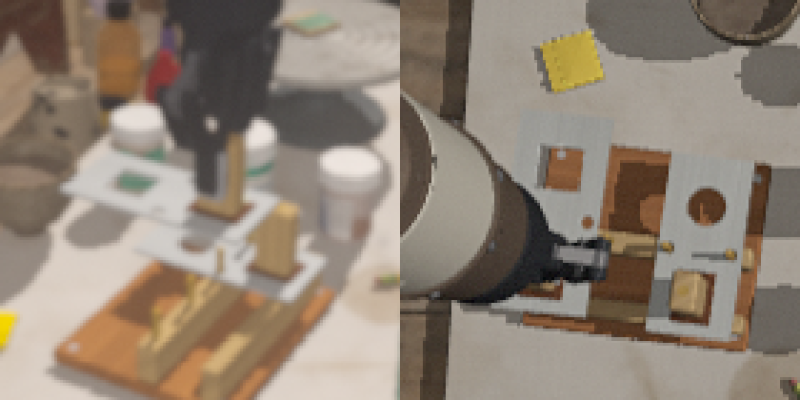

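The crop shows the mask level and clear of the pins, and the other mask undisturbed. I'll carry it across to hover over the tile.

>>> {"method": "drive_tool", "body": {
  "targets": [
    [1,-2,-10,-5,0.7],
    [1,-6,-35,-15,2.3],
    [1,-13,-75,-25,5],
    [1,-20,-120,-25,8],
    [1,-28,-165,-25,11],
    [1,-36,-210,-25,14],
    [1,-43,-255,-25,17],
    [1,-51,-300,-25,20],
    [1,-58,-340,-25,22.5],
    [1,-63,-370,-25,24.5],
    [1,-66,-390,-25,25.8],
    [1,-68,-400,-25,26.4]
  ]
}}

```text
clock: 6.5
position: [500.6, -193.4, 183.9]
ee_rot: [0.275, 0.961, -0.0, -0.001]
contact_force: [-0.2, 0.9, 0.0]
gripper_width: 19.3
grasp_force: 58.9
```

>>> {"method": "drive_tool", "body": {
  "targets": [
    [1,0,0,0,0],
    [1,0,0,0,0],
    [1,0,0,0,0],
    [1,0,0,0,0]
  ]
}}

```text
clock: 6.9
position: [501.4, -190.4, 184.4]
ee_rot: [0.272, 0.962, 0.0, 0.0]
contact_force: [0.0, 0.9, -0.6]
gripper_width: 19.2
grasp_force: 58.9
```

Run:
```python
from h import *
im=arm.get_image("side"); t=arm.get_image("top"); cv2.imwrite("pics/t3.png",t); cv2.imwrite("pics/s3.png",im)
cv2.imwrite("pics/F.png",np.hstack([cv2.resize(im[140:220,270:350],(400,400),interpolation=3),cv2.resize(t[150:250,320:420],(400,400),interpolation=3)]))
go([500.7,-192,124.8],58.3)
```

```text
pos [ 501.4 -190.6  184.5] yaw_y 58.36 tool z [ 2.e-04  0.e+00 -1.e+00] shift [-0.2 -1.6 59.7] roll 0.06 t 7.0 j [  -3.   16.  -16.   -0.  -58. -118.]
```

View pics/F.png

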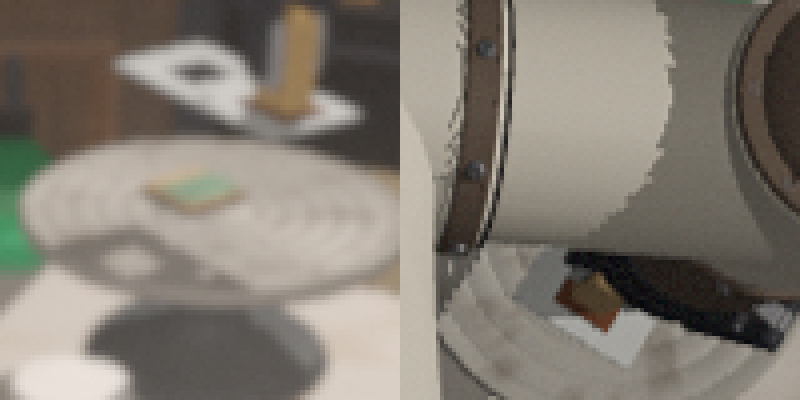

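The side crop shows the mask level above the tile, with the window at about (310,154) and the tile at (309,178). In the top view the forearm hides the window. I'll get the window-to-TCP offset from the lift picture (same top camera), remeasure the tile by contour, and cross-check in the side view.

Run:
```python
from h import *
def rect(f,roi,cond,k=8):
    x0,y0,x1,y1=roi; im=cv2.imread(f)[y0:y1,x0:x1]
    im=cv2.resize(im,None,fx=k,fy=k,interpolation=cv2.INTER_CUBIC); m=cond(im).astype(np.uint8)
    m=cv2.morphologyEx(m,cv2.MORPH_CLOSE,np.ones((9,9)))
    cs,_=cv2.findContours(m,cv2.RETR_EXTERNAL,cv2.CHAIN_APPROX_NONE); c=max(cs,key=cv2.contourArea)
    M=cv2.moments(c); f=lambda q:(np.array(q)+.5)/k-.5+[x0,y0]
    return f([M["m10"]/M["m00"],M["m01"]/M["m00"]]), f(cv2.boxPoints(cv2.minAreaRect(c))), M["m00"]/k/k
sat=lambda im:cv2.cvtColor(im,cv2.COLOR_BGR2HSV)[...,1].astype(int)
gry=lambda im:cv2.cvtColor(im,cv2.COLOR_BGR2GRAY).astype(int)
def show(n,c,b,z,cam_="top"):
    P=ray(cam_,b,z)[:,:2]; e=np.roll(P,-1,0)-P
    print(n,"px",c.round(2),"cen",ray(cam_,c,z)[0,:2].round(1),"box",P.mean(0).round(1),np.hypot(*e.T).round(1),"yaw",(np.degrees(np.arctan2(e[:,1],e[:,0]))%90).round(1))
c,b,a=rect("pics/top0.png",(366,180,396,214),lambda i:sat(i)>55); show("tile",c,b,101)
c,b,a=rect("pics/top0.png",(164,192,188,218),lambda i:gry(i)<125); show("win0",c,b,45)
c,b,a=rect("pics/t2.png",(154,184,179,212),lambda i:gry(i)<145); show("win2",c,b,144)
c,b,a=rect("pics/s3.png",(296,168,324,187),lambda i:sat(i)>50); show("tile_side",c,b,100,"side")
c,b,a=rect("pics/s3.png",(302,150,319,160),lambda i:gry(i)<150); show("win_side",c,b,168.5,"side"); print(a)
```

```text
tile px [383.19 190.5 ] cen [ 574.6 -236.5] box [ 574.4 -236.6] [12.5 42.9 12.5 42.8] yaw [62.1 62.4 61.7 62.5]
win0 px [174.96 206.65] cen [540.6 206.2] box [540.6 206.1] [30.7 30.9 30.7 30.8] yaw [86.2 84.  85.9 84. ]
win2 px [165.64 198.57] cen [539.9 204. ] box [540.2 204.2] [33.2 32.  33.2 31.9] yaw [86.1 83.6 85.8 83.6]
tile_side px [306.59 178.56] cen [ 561.4 -213.8] box [ 559.2 -219.2] [60.6 72.5 56.5 68.1] yaw [ 9.9 58.4  7.8 59.8]
win_side px [309.38 153.98] cen [ 561.8 -228.7] box [ 561.7 -229.2] [30.1 31.1 29.2 30.4] yaw [55.1 22.9 54.5 23.9]
24.6953125
```

Run:
```python
from h import *
def seg(f,roi,th,z,cam_,k=8):
    x0,y0,x1,y1=roi; im=cv2.imread(f)[y0:y1,x0:x1]
    lab=cv2.cvtColor(cv2.resize(im,None,fx=k,fy=k,interpolation=cv2.INTER_CUBIC),cv2.COLOR_BGR2LAB).astype(float)[...,1:]
    bg=np.median(np.r_[lab[:8].reshape(-1,2),lab[-8:].reshape(-1,2)],0)
    m=(np.linalg.norm(lab-bg,axis=2)>th).astype(np.uint8); m=cv2.morphologyEx(m,cv2.MORPH_CLOSE,np.ones((21,21)))
    cs,_=cv2.findContours(m,cv2.RETR_EXTERNAL,cv2.CHAIN_APPROX_NONE); c=max(cs,key=cv2.contourArea)[:,0]
    P=ray(cam_,(c+.5)/k-.5+[x0,y0],z)[:,:2].astype(np.float32)
    r=cv2.minAreaRect(P); M=cv2.moments(P); print(cam_,th,"cen",np.round([M["m10"]/M["m00"],M["m01"]/M["m00"]],1),"rect",np.round(r[0],1),np.round(r[1],1),round(r[2],1))
for th in(6,9,12): seg("pics/top0.png",(364,178,397,215),th,101,"top")
for th in(6,9,12): seg("pics/s3.png",(294,168,325,188),th,100,"side")
```

```text
top 6 cen [ 560.4 -228.8] rect [ 560.4 -228.7] [42.5 43.5] 59.0
top 9 cen [ 560.4 -228.8] rect [ 560.3 -228.6] [41.6 42.1] 59.0
top 12 cen [ 564.1 -235.3] rect [ 560.4 -228.6] [40.5 40.8] 59.1
side 6 cen [ 559.8 -224.7] rect [ 559.5 -225.1] [51.7 51.6] 62.2
side 9 cen [ 559.7 -225.1] rect [ 559.4 -225.6] [44.6 42.3] 63.6
side 12 cen [ 557.5 -228.1] rect [ 557.7 -228. ] [30.4 22.7] 55.8
```

```bash
python3 -c "
from h import *
go([500.3,-191.7,134.8],58.8)"
```

```text
pos [ 501.4 -190.6  184.5] yaw_y 58.36 tool z [ 2.e-04  0.e+00 -1.e+00] shift [ 0.3 -1.6 49.7] roll -0.44 t 7.0 j [  -3.   16.  -16.   -0.  -58. -118.]
```

>>> {"method": "drive_tool", "body": {
  "targets": [
    [1,0.3,-1.6,5,-0.4],
    [1,0.3,-1.6,15,-0.4],
    [1,0.3,-1.6,25,-0.4],
    [1,0.3,-1.6,35,-0.4],
    [1,0.3,-1.6,42,-0.4],
    [1,0.3,-1.6,47,-0.4],
    [1,0.3,-1.6,49.5,-0.4],
    [1,0.3,-1.6,49.5,-0.4],
    [1,0.3,-1.6,49.5,-0.4],
    [1,0.3,-1.6,49.5,-0.4]
  ]
}}

```text
clock: 8.0
position: [500.5, -192.5, 135.3]
ee_rot: [0.27, 0.963, 0.0, 0.0]
contact_force: [0.1, 0.5, -0.6]
gripper_width: 19.6
grasp_force: 58.9
```

Run:
```python
from h import *
im=arm.get_image("side"); cv2.imwrite("pics/s4.png",im)
cv2.imwrite("pics/G.png",cv2.resize(im[140:200,280:360],(800,600),interpolation=3))
go([500.3,-191.7,124.8],58.8)
a=np.radians(-31.2);c,s=np.cos(a),np.sin(a);W=np.array([560.2,-228.0,119.8])
print(proj("side",[W+[c*x-s*y,s*x+c*y,0] for x,y in((-15,-15),(15,-15),(15,15),(-15,15),(39,-32),(39,32),(-99,32),(-99,-32))]).round(1).tolist())
```

```text
pos [ 500.5 -192.5  135.2] yaw_y 58.68 tool z [ 9.e-04 -1.e-04 -1.e+00] shift [ 0.6  0.6 10.4] roll -0.12 t 8.05 j [  -4.   19.  -20.    0.  -51. -118.]
[[316.4, 171.0], [309.7, 167.7], [301.6, 169.9], [308.2, 173.2], [309.0, 164.1], [291.7, 168.5], [323.3, 184.6], [341.2, 179.4]]
```

View pics/G.png

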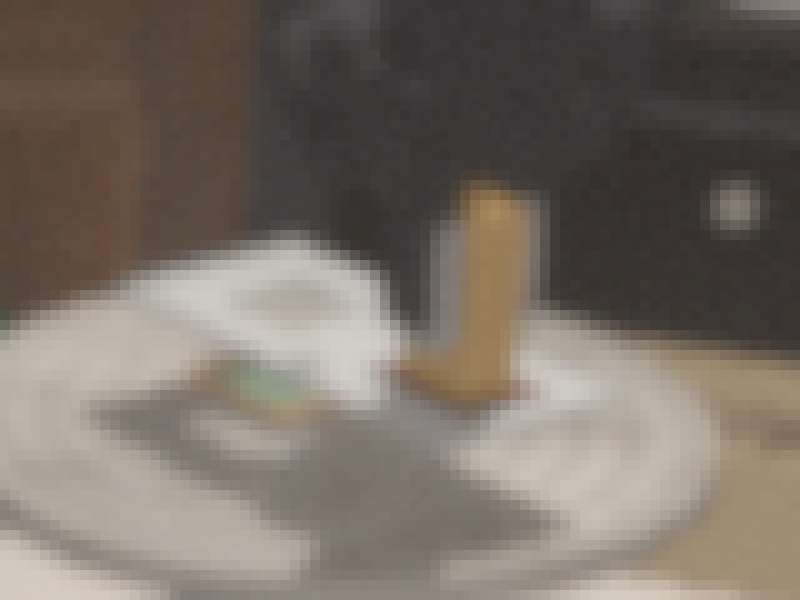

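The crop shows the plate corners at (292.5,168) and (309,163.5), within 1 px of the prediction, with the tile clear below. Now the last 10 mm.

>>> {"method": "drive_tool", "body": {
  "targets": [
    [1,0.5,0.6,2,0],
    [1,0.5,0.6,4.5,0],
    [1,0.5,0.6,7,0],
    [1,0.5,0.6,9,0],
    [1,0.5,0.6,10,0],
    [1,0.5,0.6,10,0],
    [1,0.5,0.6,10,0],
    [1,0.5,0.6,10,0],
    [1,0.5,0.6,10,0]
  ]
}}

```text
clock: 8.95
position: [500.2, -191.7, 124.9]
ee_rot: [0.27, 0.963, 0.0, 0.0]
contact_force: [0.0, 0.7, -1.1]
gripper_width: 19.2
grasp_force: 58.9
```

Run:
```python
from h import *
im=arm.get_image("side"); t=arm.get_image("top"); cv2.imwrite("pics/s5.png",im)
cv2.imwrite("pics/H.png",np.hstack([cv2.resize(im[150:200,280:345],(520,400),interpolation=3),cv2.resize(t[180:260,340:396],(280,400),interpolation=3)]))
go([500.3,-191.7,124.8],58.8); print(arm.read_state()["contact_force"])
a=np.radians(-31.2);c,s=np.cos(a),np.sin(a);W=np.array([560.2,-228.0,109.8])
print(((proj("side",[W+[c*x-s*y,s*x+c*y,0] for x,y in((-15,-15),(15,-15),(15,15),(-15,15),(39,-32),(39,32),(-99,32),(-99,-32))])-[280,150])*8).round(0).tolist())
```

```text
pos [ 500.2 -191.7  124.9] yaw_y 58.69 tool z [ 2.e-04 -0.e+00 -1.e+00] shift [-0.1  0.1  0.1] roll -0.11 t 9.05 j [  -4.   19.  -21.    0.  -50. -118.]
[-0.07689204 -0.86633478 -0.60918388]
[[290.0, 194.0], [237.0, 168.0], [171.0, 185.0], [224.0, 212.0], [231.0, 138.0], [93.0, 174.0], [345.0, 304.0], [487.0, 262.0]]
```

View pics/H.png

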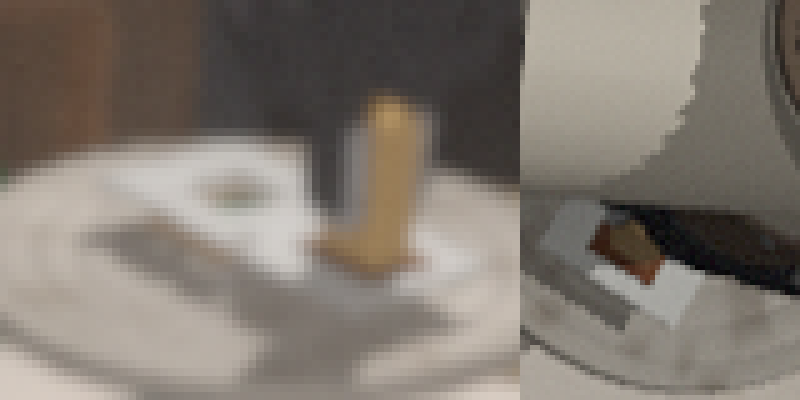

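The crop shows the window where predicted (about 171–290, 168–212), a clear gap under the plate, and no contact force. The hold is steady, so I'm handing it in.

```bash
python3 -c "
from bench import arm
print(arm.job_done())"
```

```text
the job is handed in; nothing more can be done
None
```

The square-window mask is held level about 6 mm above the green tile on the wheel, squared and centred to within about 1–2 mm by my measurements, with no contact felt on the tile or wheel; I handed the job in at 9 s, and the verdict was not shown to me.

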